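# Find and mark the balance point of a lamp boom

## Task

Slide the white lamp boom along on the metal knife edge, without lifting it off or bearing down hard on it, until it balances level by itself, clear of both wooden catch blocks. Then, with the black marker, press lightly to put a dot on top of the boom directly above the edge, where the pivot hole will be drilled, and stand the marker back nib down in the hole it came from, leaving the boom balanced and everything else where it is.

Things in the scene. Friction and masses are not known exactly. Their poses are not given: they have to be found in the camera images.
- boom: Loose lamp boom, 0.55 to 0.8 kg: a white tube 25 wide (x), 340 long (y), 15 high (z) mm lying across the knife edge. Origin: middle of its underside; y along the tube. At the start the edge is under y = -40 to -30: the lamp end (+y) is heavy and rests about 5 degrees down on block_a. Grip it across its 25 mm from above; fingers reaching under 4 mm below its underside clear the catch blocks.
- lamp_head: Red conical lamp head, 60 dia, hanging plumb 78 mm down from a damped knuckle (its origin) at the boom's y = +145 mm, 8 mm below the underside. Its weight and the counterweight's are unknown and differ each time: the boom's balance point lies somewhere from its y = -17 to +26 mm, some 10 mm below the underside, so the boom must be slid towards its counterweight end (-y).
- counterweight: Dark steel counterweight clamped on the boom at its y = -145 mm: 40 dia, 40 long along y, coaxial with the tube (reaches 12.5 mm below the underside). Origin on the underside. Boom on metal: friction about 0.5 to 1. Let go with its balance point within about 2 mm of the middle of the edge, the boom settles level in a few seconds; else it tips onto the block on its heavy side.
- knife: The fixed knife edge: the ridge of a metal angle screwed like a roof on a timber on a plywood base (130 x 240 x 12 mm). Origin: middle of the ridge's top, 120 mm above the table. The ridge is 100 mm long (along x), its top filed to a flat 5 mm wide (in y); y runs across it, about along the boom, towards block_a.
- block_a: Fixed wooden catch block on the knife edge's +y side, 60 (x) x 16 (y) mm, centred 78 mm from the edge, its top 112 mm above the table (8 mm below the edge). Origin: centre of its underside.
- block_b: The same catch block on the knife edge's -y side.
- marker: Loose black felt marker with a white band, 135 mm long, 15 mm dia, 25 g, standing nib down. Origin: the tip of the nib; z runs up the barrel. Nib 5 mm dia, barrel full width from 26 mm up.
- holder: Fixed wooden marker stand 55 (x) x 165 (y) x 50 (z) mm with three blind holes of 17.5 mm dia in a row along y, 55 mm apart, 42 mm deep, mouths on top at z = 50. Origin: centre of its underside. Which marker stands in which hole differs each time.
- marker_red: Red marker of the same shape in another hole. Leave it.
- marker_blue: Blue marker of the same shape in another hole. Leave it.
- mug: Loose steel mug, 80 dia x 85 mm. Leave it. Origin: centre of its underside.
- coffee_can: Loose bottle-shaped aluminium drink can, 64 dia x 130 mm, red cap. Leave it.
- screwdriver: Loose screwdriver lying on the table beyond the jig. Leave it.
- offcut: Loose timber offcut 100 x 45 x 35 mm. Leave it.
- screw_jar: Loose glass jar 54 dia x 60 mm. Leave it.

How it is judged:
By the outcome, as a careful person would: the job done as asked, in the order asked, and still so for the second after the job is handed in, with the robot touching nothing.
It also fails if it takes over 72 s, if anything falls off the work surface, if the arm or the gripper's body presses on something with over 40 N, if the wrist force passes 120 N, or if a joint passes its speed limit or range.

## Robot

A 6-joint arm with a two-finger parallel gripper is mounted at the origin on the work surface. World frame = base frame: x ahead of the robot, y to its left, z up, the work surface at z = 0. Lengths are in mm, angles in degrees, forces in N, time in s.
With the tool pointing down it reaches from about 325 to 925 mm from the base axis. Payload 3.1 kg.
Tool frame: the origin (TCP) lies at the very end of the fingers, on their centre line; the grasp point (between the pads) lies grasp_offset behind it (grasp_offset is the distance from the TCP to the grasp point, in mm); z points along the fingers, x is the direction in which the jaws open and shut, and the axes are right-handed (so a half turn about z gives the same grasp; the last joint's range is limited). The gripper opens to 85 mm and grips with 20 to 120 N. Pads are 22 mm wide; open, the fingers measure 114 mm over their backs; the gripper's body (76 mm by 85 mm) begins 54 mm behind the grasp point. The pads swing forward as they close: fully open they stand 13 mm farther back than shut.
Start: joints at [-70.313, 12.427, 92.441, -0, 75.132, -6.429], TCP at [275.135, -561.195, 231.3] pointing down, gripper open.
Joint ranges: [-157.48, 157.48], [-44.54, 120.13], [17.64, 146.25], [-64.5, 244.5], [7.68, 150.69], [-147.95, 147.95]. Speed limits (degrees/s): [159.86, 159.86, 180, 180, 180, 180].

## Interface

Orientations are given as [roll, pitch, yaw] about the fixed x, y, z axes, in that order (R = Rz(yaw) Ry(pitch) Rx(roll)).
In Python, from station import * gives the robot as it stands. Calls block until the motion is done:
- goto(position, orientation): joint-space move of the TCP to a pose.
- move_l(position, attitude=None, speed=150): straight line of the TCP; attitude=None keeps the orientation; speed is the mean speed in mm/s.
- move_j(angles): joint-space move.
- grip(opening, squeeze=None): finger opening in mm; squeeze is the grip in N (None keeps the last); returns when the fingers have stopped.
- wait(seconds).
- solve_ik(position, orientation): joint angles nearest the present ones, or None.
- get_obs(): the state.
- get_image(name): name is "scene" or "side" or "wrist"; returns the picture (480x640x3 uint8, red, green, blue); there is no depth.
- get_calibration(name): a dict with "fx", "fy", "cx", "cy" (pixels), "R" (3x3) and "t" (3): a world point X has camera coordinates R X + t; the wrist camera has in their place "mount" (4x4, takes a point from camera to tool coordinates, whose origin is the TCP and whose axes are the tool frame's). Camera axes: x right, y down, z forward; pixel columns grow to the right and rows downward; lengths in mm; the calibration is good to about 2 mm. A picture is of the moment at which its call begins: read the wrist's pose just before it. get_calibration takes no time and is no camera call.
A pose or a line that the arm cannot do raises Unreachable and nothing moves.
- sign_off(): hands the job in, once; it reports no verdict.
Trained networks look in the newest picture that a camera, given by its name, has taken for a name from the list of things; names that differ only in an ending like _2 or _b are one class to them, and where a whole thing is asked for, a point or a joint stands for the part that bears it (a point fixed in the world has none). Each returns a list of dicts, best first, with "score" (0 to 1); they miss things now and then, are a little off and sometimes report something else, mostly with a low value. They report only what shows in the picture. A call takes as long as a camera call.
- spot_in(name, camera): "extent" ([centre column, centre row, width, height] in pixels, round what is visible of it).
- regions_of(name, camera): "region" (480x640 bool, what is visible of it) and "extent" ([centre column, centre row, width, height] in pixels, round what is visible of it).
The state is a dict: "t": time; "joint_pos": joint angles; "qvel": joint speeds; "effort": joint torques, N m; "tcp_pos": TCP position; "ee_rot": TCP orientation; "wrist_force": force on the tool from outside, world axes, zero at the start; "moment": the same for the moment, N m; "grip_width": finger opening in mm.
Only numpy, scipy, OpenCV 4.12 (cv2) and the standard library are available. Lean on these libraries where they do the work, as an engineer would, in place of code of your own. Each camera call takes 0.05 s, during which the arm holds its last target.

## Working session

There is one attempt and no reset: what is moved stays moved. The work goes in short steps, each a Python script; the robot and the scene stay as the last script left them, time stands still between calls to the robot, and variables do not carry over. Pictures are saved under pics/ and viewed, and the job is handed in when it is done.

```bash
ls; mkdir -p pics; python3 - <<'E'
from station import *
import cv2,numpy as np
print(get_obs())
for n in("scene","side","wrist"):
    im=get_image(n); cv2.imwrite(f"pics/{n}0.png",im[:,:,::-1])
    c=get_calibration(n); print(n,{k:np.round(v,3).tolist() for k,v in c.items()})
E
```

```text
pics
{'t': 0.0, 'joint_pos': array([-7.03127451e+01,  1.24785623e+01,  9.25289817e+01, -8.53856560e-04,
        7.51322290e+01, -6.42884955e+00]), 'qvel': array([-0.0332288 ,  0.10753026,  0.05059578, -0.01824352,  0.14208838,
       -0.02197508]), 'effort': array([-3.17224476e-04, -3.96849847e+01, -3.03849506e+01, -2.03634149e-04,
        9.66874708e-03,  8.66318345e-06]), 'tcp_pos': array([ 274.85461599, -560.40504105,  229.94415518]), 'ee_rot': array([-1.79985169e+02,  1.38986373e-01, -6.38836575e+01]), 'wrist_force': array([ 0.47633269,  0.23889917, -0.31998403]), 'moment': array([-0.01225425,  0.00199174, -0.01571329]), 'grip_width': 85.3512825988339}
scene {'fx': 463.38, 'fy': 463.38, 'cx': 313.488, 'cy': 239.096, 'R': [[-0.842, 0.54, -0.019], [0.304, 0.445, -0.843], [-0.446, -0.715, -0.538]], 't': [451.733, -77.3, 1351.529]}
side {'fx': 475.252, 'fy': 475.252, 'cx': 321.834, 'cy': 241.495, 'R': [[-0.783, -0.622, 0.009], [-0.396, 0.486, -0.779], [0.481, -0.614, -0.627]], 't': [407.959, 293.655, 1186.55]}
wrist {'fx': 378.749, 'fy': 378.749, 'cx': 321.003, 'cy': 241.57, 'mount': [[1.0, 0.001, 0.0, 0.439], [-0.001, 0.949, 0.315, -80.528], [0.0, -0.315, 0.949, -142.749], [0.0, 0.0, 0.0, 1.0]]}
```

View pics/scene0.png

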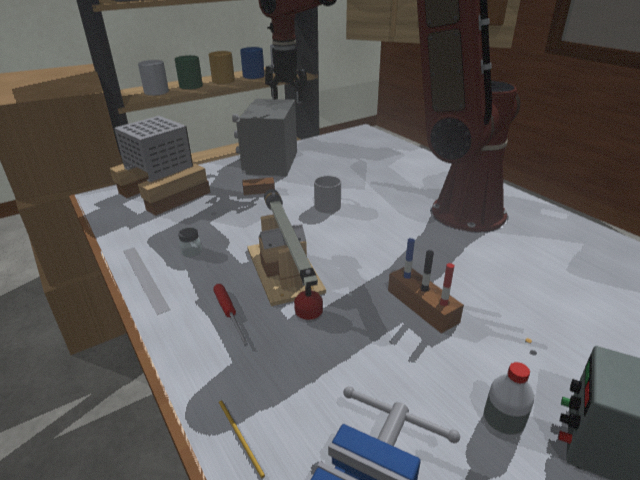

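View pics/side0.png

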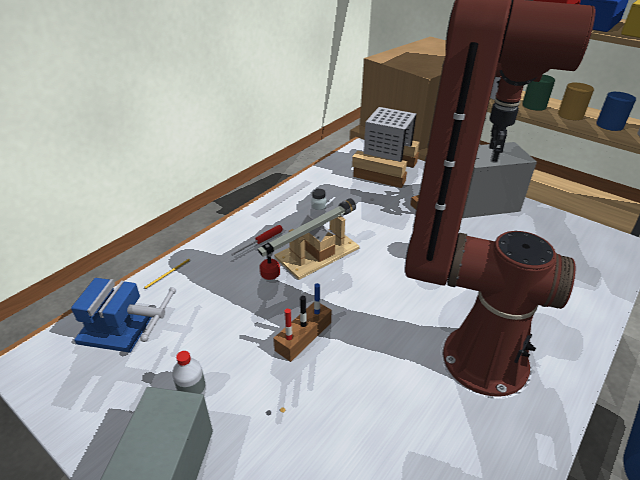

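View pics/wrist0.png

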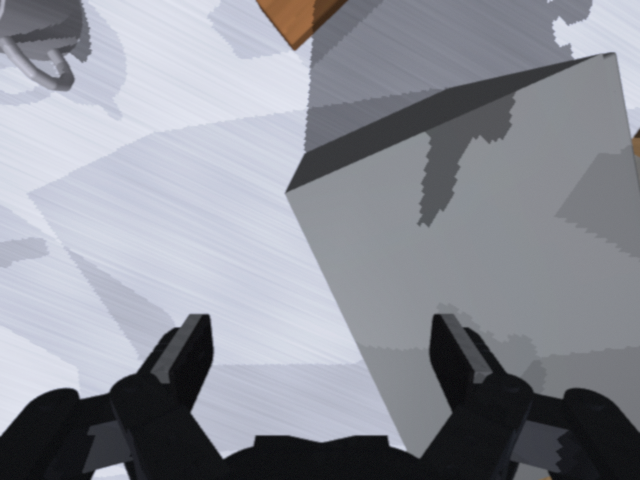

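The scene view shows the boom from the counterweight at (274,200) to the red lamp head at (309,305), with the black marker in the middle hole at (428,268). The side view agrees: boom from (348,207) to (268,268), black marker at (303,310).

```bash
cat > h.py <<'E'
from station import *
import cv2,numpy as np
from scipy.spatial.transform import Rotation as Ro
def Rm(rpy): return Ro.from_euler('xyz',rpy,degrees=True).as_matrix()
def cam(n,obs=None):
    c=get_calibration(n); K=np.array([[c['fx'],0,c['cx']],[0,c['fy'],c['cy']],[0,0,1.]])
    if n!='wrist': return K,np.array(c['R']),np.array(c['t'])
    T=np.eye(4);T[:3,:3]=Rm(obs['ee_rot']);T[:3,3]=obs['tcp_pos']
    W=np.linalg.inv(T@np.array(c['mount'])); return K,W[:3,:3],W[:3,3]
def proj(C,X):
    K,R,t=C; p=(K@(R@np.atleast_2d(X).T+t[:,None])).T; return p[:,:2]/p[:,2:]
def ray(C,uv):
    K,R,t=C; d=R.T@np.linalg.inv(K)@np.array([uv[0],uv[1],1.]); return -R.T@t,d/np.linalg.norm(d)
def onz(C,uv,z):
    o,d=ray(C,uv); return o+d*(z-o[2])/d[2]
def tri(*rs):
    A=0;b=0
    for o,d in rs:
        P=np.eye(3)-np.outer(d,d);A=A+P;b=b+P@o
    return np.linalg.solve(A,b)
def snap(n,f):
    o=get_obs();im=get_image(n);cv2.imwrite(f"pics/{f}.png",im[:,:,::-1]);return cam(n,o),im,o
E
python3 - <<'E'
from h import *
C={n:snap(n,n+'1')[0] for n in('scene','side')}
for th in "boom lamp_head counterweight knife block_a marker marker_red marker_blue holder mug".split():
    ex={}
    for n in C:
        r=spot_in(th,n); ex[n]=r
        print(th,n,[(round(x['score'],2),np.round(x['extent']).tolist()) for x in r[:3]])
    if all(ex.values()) and th!='block_a':
        print('   tri',np.round(tri(*[ray(C[n],ex[n][0]['extent'][:2]) for n in C])))
E
```

```text
boom scene [(0.88, [294.0, 254.0, 61.0, 133.0]), (0.35, [427.0, 298.0, 77.0, 61.0])]
boom side [(0.93, [308.0, 243.0, 98.0, 79.0])]
   tri [583.  -8.  73.]
lamp_head scene [(0.63, [309.0, 303.0, 20.0, 29.0])]
lamp_head side [(0.7, [269.0, 266.0, 21.0, 29.0]), (0.17, [289.0, 325.0, 9.0, 33.0])]
   tri [625. 121.  42.]
counterweight scene [(0.7, [273.0, 199.0, 15.0, 16.0]), (0.37, [293.0, 268.0, 30.0, 43.0])]
counterweight side [(0.55, [349.0, 208.0, 19.0, 20.0]), (0.38, [305.0, 239.0, 98.0, 79.0])]
   tri [ 546. -165.  132.]
knife scene [(0.45, [297.0, 227.0, 1.0, -1.0]), (0.44, [268.0, 225.0, 19.0, 19.0])]
knife side []
block_a scene [(0.91, [293.0, 268.0, 30.0, 44.0]), (0.54, [268.0, 224.0, 15.0, 17.0])]
block_a side [(0.84, [297.0, 252.0, 18.0, 24.0]), (0.7, [336.0, 231.0, 16.0, 29.0])]
marker scene [(0.79, [427.0, 269.0, 12.0, 39.0])]
marker side [(0.6, [301.0, 311.0, 11.0, 32.0]), (0.39, [336.0, 231.0, 16.0, 35.0])]
   tri [402. 231.  99.]
marker_red scene [(0.67, [450.0, 285.0, 11.0, 45.0])]
marker_red side [(0.75, [286.0, 326.0, 9.0, 31.0]), (0.63, [267.0, 233.0, 26.0, 16.0])]
   tri [400. 290.  97.]
marker_blue scene [(0.58, [409.0, 259.0, 9.0, 38.0])]
marker_blue side [(0.52, [316.0, 299.0, 8.0, 26.0])]
   tri [401. 175.  94.]
holder scene [(0.9, [427.0, 300.0, 73.0, 67.0])]
holder side [(0.87, [302.0, 333.0, 56.0, 57.0]), (0.59, [303.0, 311.0, 10.0, 34.0])]
   tri [399. 236.  20.]
mug scene [(0.76, [329.0, 195.0, 31.0, 41.0])]
mug side []
```

```bash
python3 - <<'E'
from h import *
import station
print([ (k,getattr(station,k)) for k in dir(station) if not k.startswith('_')][:40])
print(get_obs()['t'])
p=[590,-60,330]
try:
    q=solve_ik(p,[180,0,-15]); print(q, solve_ik(p,[180,0,165]))
    goto(p,[180,0,-15])
except Exception as e: print(repr(e))
wait(.3)
C,im,o=snap('wrist','w1')
print(o['t'],o['tcp_pos'],o['ee_rot'],o['wrist_force'],o['moment'])
for th in ['boom','knife','block_a','counterweight','lamp_head']:
    print(th,[(round(x['score'],2),np.round(x['extent']).tolist()) for x in spot_in(th,'wrist')[:3]])
E
```

```text
[('Unreachable', <class 'station.Unreachable'>), ('get_calibration', <function make.<locals>.<lambda> at 0x7f39f1fdcd60>), ('get_image', <function make.<locals>.drawn_camera at 0x7f39f1fdc400>), ('get_obs', <function make.<locals>.<lambda> at 0x7f39f1fdc900>), ('goto', <function make.<locals>.<lambda> at 0x7f39f1fdc9a0>), ('grasp_offset', 18.700000000000003), ('grip', <function make.<locals>.keyed.<locals>.call at 0x7f39f1fdccc0>), ('move_j', <function make.<locals>.<lambda> at 0x7f39f1fdca40>), ('move_l', <function make.<locals>.keyed.<locals>.call at 0x7f39f1fdcc20>), ('regions_of', <function make.<locals>.keyed.<locals>.call at 0x7f39f1fdd120>), ('sign_off', <function connect.<locals>.done at 0x7f39f1fdc860>), ('solve_ik', <function make.<locals>.ik at 0x7f39f1fdc7c0>), ('spot_in', <function make.<locals>.keyed.<locals>.call at 0x7f39f1fdcf40>), ('wait', <function make.<locals>.<lambda> at 0x7f39f1fdcb80>)]
1.25
[-1.25854538e+01  4.95581048e+00  9.03492279e+01 -2.54444375e-14
  8.46949616e+01  2.41454623e+00] None
3.7 [589.93270272 -60.5229262  329.84817239] [ 1.79996441e+02  1.60585122e-02 -1.50488180e+01] [ 0.08680902  0.51029193 -0.00731178] [-0.00635932 -0.03862885  0.02329945]
boom [(0.56, [306.0, 172.0, 59.0, 344.0])]
knife [(0.58, [319.0, 204.0, 108.0, 9.0]), (0.48, [319.0, 262.0, 57.0, 46.0])]
block_a [(0.97, [313.0, 121.0, 68.0, 21.0]), (0.55, [320.0, 262.0, 57.0, 45.0])]
counterweight [(0.56, [307.0, 320.0, 44.0, 48.0])]
lamp_head [(0.61, [308.0, 22.0, 63.0, 42.0])]
```

View pics/w1.png

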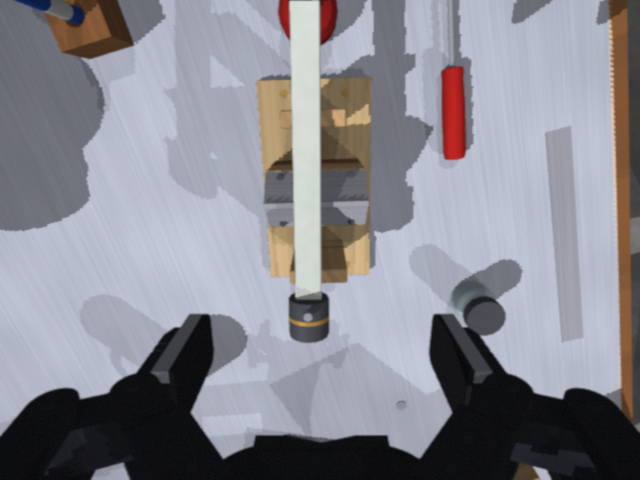

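Good top-down view: the boom runs vertically at column ~307, the ridge is at row ~202 (columns 265–369), the counterweight at (309,318), and the lamp end at the top. I'll zoom in for the exact ridge line.

```bash
python3 -c "
import cv2
im=cv2.imread('pics/w1.png')[60:360,240:400]
cv2.imwrite('pics/w1z.png',cv2.resize(im[0:200],None,fx=4.5,fy=3,interpolation=cv2.INTER_NEAREST)[:600,:800])
cv2.imwrite('pics/w1y.png',cv2.resize(im[90:190],None,fx=5,fy=6,interpolation=cv2.INTER_NEAREST))"
```

```text
(no output)
```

View pics/w1y.png

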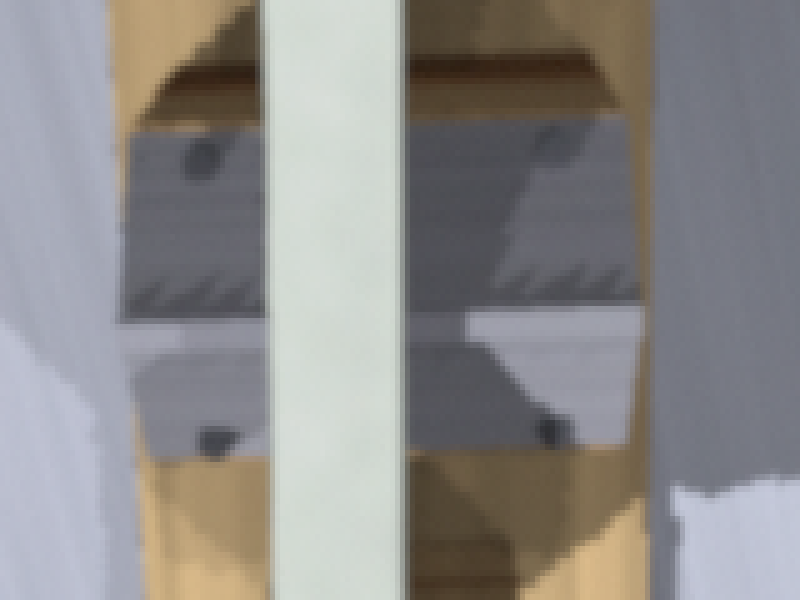

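```bash
python3 - <<'E'
from h import *
o={'tcp_pos':np.array([589.93270272,-60.5229262,329.84817239]),'ee_rot':[179.996441,.01606,-15.04882]}
C=cam('wrist',o)
L=onz(C,(263.6,206.2),120);R=onz(C,(368.4,203.4),120);print(L,R,np.linalg.norm(L-R),(L+R)/2, 'ridge dir',np.degrees(np.arctan2(*(R-L)[1::-1])))
im=cv2.imread('pics/w1.png').astype(int)
# boom edges by brightness per row
pts=[]
for r in list(range(60,195,5))+list(range(215,280,5)):
    row=im[r].sum(1); g=np.diff(row[280:335])
    a=280+np.argmax(g[:25])+.5; b=280+25+np.argmin(g[25:])+.5
    pts.append((r,a,b))
pts=np.array(pts)
fa=np.polyfit(pts[:,0],pts[:,1],1);fb=np.polyfit(pts[:,0],pts[:,2],1);print(fa,fb, np.abs(pts[:,1]-np.polyval(fa,pts[:,0])).max(),np.abs(pts[:,2]-np.polyval(fb,pts[:,0])).max())
yh=np.array([-np.sin(np.radians(-15)),np.cos(np.radians(15)),0])
# rays at rows; intersect with tilted top plane through (edge, z=135), slope -tan5 along yh
k=(L+R)/2
n=np.array([0,0,1])+np.tan(np.radians(5))*yh
P0=k+[0,0,15]
c=[]
for r in (70,200,275):
    col=(np.polyval(fa,r)+np.polyval(fb,r))/2
    w=[]
    for cc in (np.polyval(fa,r),col,np.polyval(fb,r)):
        oo,d=ray(C,(cc,r)); w.append(oo+d*((P0-oo)@n)/(d@n))
    print(r,w[1],'width',np.linalg.norm(w[0]-w[2]));c.append(w[1])
d=c[0]-c[-1];print('boom yaw',np.degrees(np.arctan2(-d[0],d[1])))
# end of boom tube at counterweight: box bottom row 341 -> CW end face
for row in (297,341): 
    oo,dd=ray(C,(309,row)); x=oo+dd*((P0-oo)@n)/(dd@n); print(row,'along',(x-k)@yh)
print(spot_in('boom','side')[:1] and get_obs()['t'])
E
```

```text
[536.93455499 -47.48046098 120.        ] [633.84060884 -70.60755611 120.        ] 99.62753536725229 [585.38758192 -59.04400855 120.        ] ridge dir -13.422834606719492
[1.99988363e-02 2.89020191e+02] [6.53438846e-03 3.19003360e+02] 0.9800709880134946 3.941216688001873
70 [607.20156786  56.04773647 124.77992744] width 24.42816152535547
200 [579.46112417 -49.48376402 134.32628419] width 24.776625535813427
275 [ 561.35921846 -118.34788503  140.55571771] width 25.00401417035859
boom yaw -14.727819136136494
297 along -85.70183896765403
341 along -132.05837624812548
4.05
```

```bash
cat >> h.py <<'E'
YAW=-14.7; KY=-13.4
K0=np.array([585.4,-59.0,120.])
ky=np.array([.2321,.9727,0]); E0=np.array([577.4,-57.15,120.])
def ft(n=5,dt=.03):
    a=[]
    for i in range(n):
        o=get_obs();a.append(np.r_[o['wrist_force'],o['moment'],o['tcp_pos'],o['ee_rot']]);wait(dt)
    a=np.array(a);return a.mean(0),a.std(0)
b2=np.array([-np.sin(np.radians(YAW)),np.cos(np.radians(YAW)),0])
def pose(s,tilt,up=2.,E=E0,off=2.5):
    """TCP pose gripping boom at s mm (+lamp side) from the ridge's +y corner, tilt deg lamp-down"""
    c=E+b2*off; t=np.radians(tilt)
    ax=b2*np.cos(t)+np.array([0,0,-np.sin(t)]); nn=b2*np.sin(t)+np.array([0,0,np.cos(t)])
    return c+ax*s+nn*up,[180-tilt,0,YAW]
E
python3 - <<'E'
from h import *
np.set_printoptions(precision=3,suppress=True)
p,a=pose(38,5,40); print(p,a)
goto(p,a); grip(50)
p,a=pose(38,5,2); move_l(p,a,speed=60); wait(.2)
m,s=ft(); print(m,s,get_obs()['t'])
snap('wrist','w2')
snap('side','s2')
E
```

```text
[588.525 -14.743 156.536] [175, 0, -14.7]
[ -0.265   0.132  -0.033   0.043  -0.016   0.017 588.067 -17.946 119.22
 175.009  -0.056 -14.697] [0.616 0.53  0.258 0.044 0.021 0.037 0.077 0.008 0.072 0.002 0.009 0.002] 6.3917
```

View pics/w2.png

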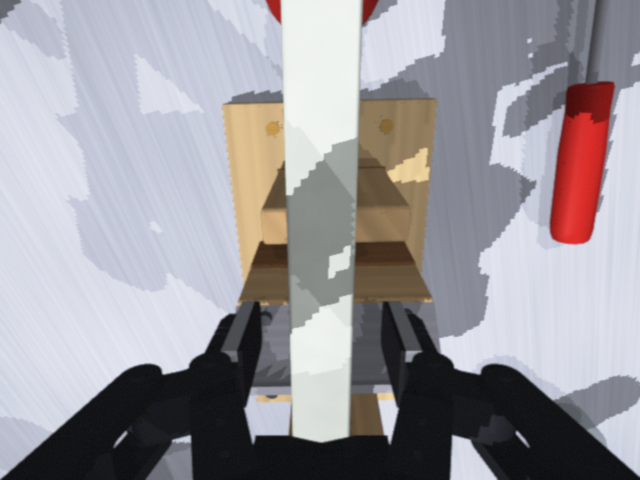

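```bash
python3 -c "
import cv2
im=cv2.imread('pics/s2.png')[150:330,200:400]
cv2.imwrite('pics/s2z.png',cv2.resize(im,None,fx=3.3,fy=3.3))"
```

```text
(no output)
```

View pics/s2z.png

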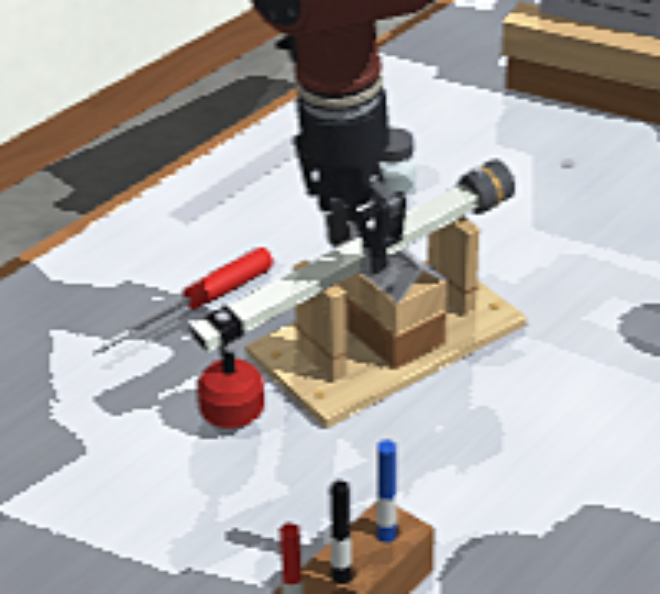

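The boom (columns 290–354) is nicely centred between the fingers (258 and 383), and the fingers are beyond the ridge on the lamp side. Gripping, then levelling about the ridge while watching force.

```bash
cat >> h.py <<'E'
np.set_printoptions(precision=3,suppress=True)
def ftn(n=40,dt=.01): return ft(n,dt)
E
python3 - <<'E'
from h import *
a=[np.r_[get_obs()['wrist_force'],get_obs()['moment']] for _ in range(6)];print(np.array(a).std(0))
z,s=ftn(); print('zero',z[:6],s[:6]); np.save('zero.npy',z)
grip(20,40); wait(.15)
m,s=ftn(); print('grip',m[:6]-z[:6],m[6:],get_obs()['grip_width'],get_obs()['t'])
for tl in (2.5,0):
    p,a=pose(38,tl,2); move_l(p,a,speed=25)
    wait(.1);m,s=ftn(30); print(tl,m[:6]-z[:6],m[6:],p)
print(get_obs()['t']); snap('side','s3'); snap('wrist','w3')
E
python3 -c "
import cv2
im=cv2.imread('pics/s3.png')[150:330,200:400]
cv2.imwrite('pics/s3z.png',cv2.resize(im,None,fx=3.3,fy=3.3))"
```

```text
[0. 0. 0. 0. 0. 0.]
zero [ 0.045  0.026 -0.065  0.043 -0.016  0.006] [0.508 0.485 0.517 0.033 0.032 0.032]
grip [ 0.435  0.087  1.199  0.016 -0.046  0.015] [587.895 -17.95  118.863 175.005  -0.028 -14.698] 23.98196555899707 7.65
2.5 [ 0.407  0.715 -2.982 -0.079 -0.004 -0.004] [587.064 -17.862 119.657 177.441   0.083 -14.682] [587.69  -17.926 120.341]
0 [-0.096 -0.031 -6.713 -0.146  0.054 -0.009] [587.019 -17.999 121.236 179.946   0.084 -14.696] [587.677 -17.976 122.   ]
8.85
```

View pics/s3z.png

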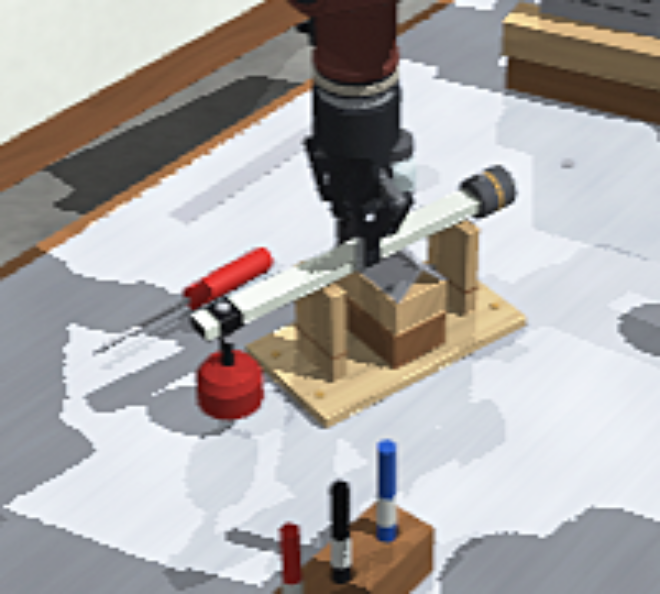

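```bash
python3 - <<'E'
from h import *
z=np.load('zero.npy')
bx=np.array([np.cos(np.radians(YAW)),np.sin(np.radians(YAW)),0])
for s,up in ((38,1.7),(38,1.4),(28,1.5),(18,1.5)):
    p,a=pose(s,0,up); move_l(p,a,speed=25)
    wait(.1);m,sd=ftn(40); d=m[:6]-z[:6]; print(s,up,d[:3],'Mbx',d[3:]@bx,d[3:],m[6:],round(get_obs()['t'],2))
E
```

```text
38 1.7 [-0.017 -0.099 -6.987] Mbx -0.11878189890123887 [-0.115  0.029 -0.005] [587.69  -17.983 121.724  -9.     -0.002 -14.701] 9.63
38 1.4 [-0.032 -0.063 -6.997] Mbx -0.12040027309067383 [-0.115  0.038 -0.008] [587.682 -17.978 121.401   9.     -0.    -14.7  ] 10.32
28 1.5 [-0.096 -0.468 -6.295] Mbx -0.20469067455270717 [-0.2    0.045 -0.006] [585.231 -27.654 121.59  179.996  -0.012 -14.694] 11.3
18 1.5 [-0.485 -1.755 -2.733] Mbx -0.5096762938246276 [-0.493  0.128 -0.007] [582.832 -37.851 121.861 179.947  -0.042 -14.69 ] 12.28
```

```bash
python3 - <<'E'
from h import *
z=np.load('zero.npy')
bx=np.array([np.cos(np.radians(YAW)),np.sin(np.radians(YAW)),0])
up=1.7
for s in (5,-8,-19.5):
    p,a=pose(s,0,up); move_l(p,a,speed=30)
    wait(.1);m,sd=ftn(25); d=m[:6]-z[:6]; print(s,up,d[:3],'Mbx',d[3:]@bx,d[3:],m[6:],round(get_obs()['t'],2))
    up+= float(np.clip((-4.5-d[2])*-1/9*.5,-.2,.3)) 
snap('side','s4');snap('wrist','w4')
E
python3 -c "
import cv2
im=cv2.imread('pics/s4.png')[150:330,200:400]
cv2.imwrite('pics/s4z.png',cv2.resize(im,None,fx=3.3,fy=3.3))"
```

```text
5 1.7 [0.26  2.58  2.964] Mbx 0.32586044025094985 [ 0.334 -0.012 -0.007] [ 579.78   -49.964  122.326 -107.998   -0.061  -14.696] 13.18
-8 2.0 [1.234 4.678 5.029] Mbx 0.8392694373797223 [ 0.821 -0.179 -0.009] [ 576.823  -61.955  122.722 -179.919   -0.091  -14.711] 14.07
-19.5 2.3 [1.14  4.627 5.326] Mbx 0.9676437523096812 [ 0.943 -0.219 -0.01 ] [ 573.794  -73.191  122.95  -179.934   -0.078  -14.711] 14.91
```

View pics/s4z.png

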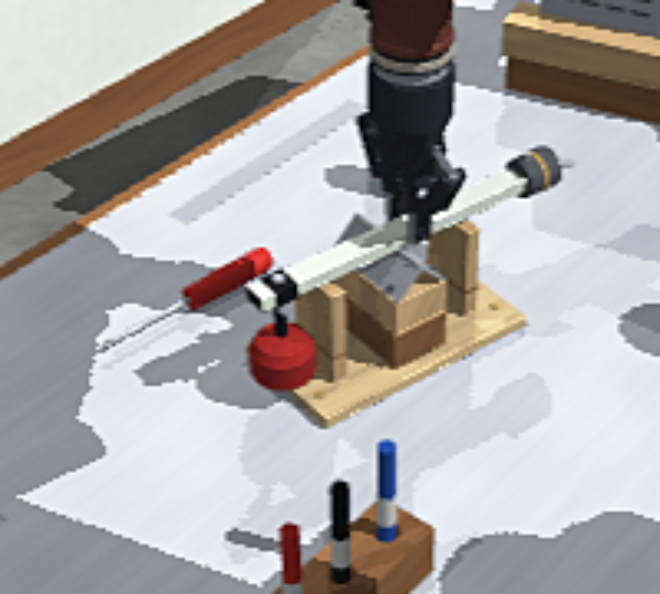

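View pics/w4.png

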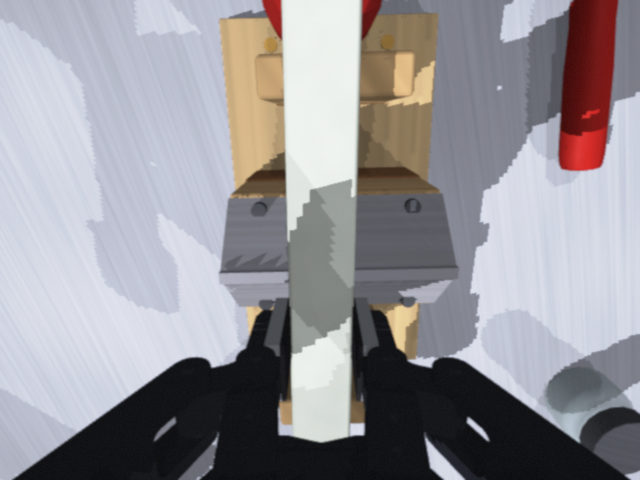

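The boom has slid about 58 mm and the ridge (row ~270) is now ahead of the fingers. It's bearing ~12 N on the edge because the boom sits about 1.7° lamp-down in the grip; I'll correct the tilt and lighten the contact.

```bash
python3 - <<'E'
from h import *
z=np.load('zero.npy')
bx=np.array([np.cos(np.radians(YAW)),np.sin(np.radians(YAW)),0])
for zz,tl in ((123.1,0),(122.95,-1.7)):
    p,a=pose(-19.5,0,2); p[2]=zz; a=[180-tl,0,YAW]; move_l(p,a,speed=15)
    for i in range(2):
        wait(.1);m,sd=ftn(25); d=m[:6]-z[:6]; print(d[:3],'Mbx',d[3:]@bx,d[3:],m[6:],round(get_obs()['t'],2))
E
```

```text
[3.108 4.161 2.063] Mbx 0.8933534385892136 [ 0.786 -0.524 -0.036] [ 573.441  -73.53   123.056 -179.978   -0.047  -14.71 ] 15.57
[3.15  4.143 1.927] Mbx 0.886411807610408 [ 0.774 -0.542 -0.05 ] [ 573.439  -73.531  123.053 -179.977   -0.046  -14.711] 15.88
[ 0.962 -0.653  1.013] Mbx -0.039489007713772784 [-0.085 -0.169 -0.021] [ 572.63   -74.319  122.649 -178.413    0.038  -14.683] 16.43
[ 0.059 -2.859  0.058] Mbx -0.4791134438417688 [-0.5   -0.017 -0.025] [ 572.641  -74.273  122.672 -178.395    0.038  -14.681] 16.74
```

```bash
python3 - <<'E'
from h import *
z=np.load('zero.npy')
bx=np.array([np.cos(np.radians(YAW)),np.sin(np.radians(YAW)),0])
move_l([572.65,-74.25,122.78],[-178.35,0,YAW],speed=15)
for i in range(2):
        wait(.1);m,sd=ftn(40); d=m[:6]-z[:6]; print(d[:3],d[:3]@b2,'Mbx',d[3:]@bx,d[3:],m[6:],round(get_obs()['t'],2))
C,im,o=snap('side','s5'); C,im,o=snap('scene','c5')
E
python3 -c "
import cv2
im=cv2.imread('pics/s5.png')[150:330,200:400]
cv2.imwrite('pics/s5z.png',cv2.resize(im,None,fx=3.3,fy=3.3))"
```

```text
[ 0.927 -2.477 -0.833] -2.16054553176722 Mbx -0.40445657445974115 [-0.455 -0.139 -0.031] [ 572.631  -74.272  122.687 -178.357    0.     -14.696] 17.43
[ 1.062 -2.751 -1.491] -2.3914550625753557 Mbx -0.41969248390167563 [-0.479 -0.171 -0.029] [ 572.631  -74.269  122.703 -178.353    0.001  -14.7  ] 17.86
```

View pics/s5z.png

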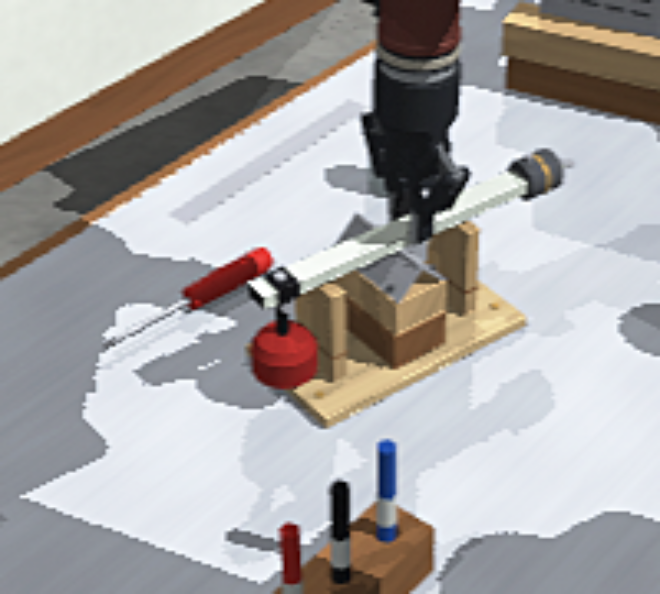

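```bash
python3 - <<'E'
from h import *
grip(24,20); grip(40); wait(.3)
snap('side','s6'); wait(.7)
snap('side','s7');snap('wrist','w7'); print(get_obs()['t'],get_obs()['tcp_pos'])
E
python3 -c "
import cv2,numpy as np
a=[cv2.imread(f'pics/{f}.png')[200:290,255:385] for f in('s6','s7')]
cv2.imwrite('pics/s67.png',np.vstack([cv2.resize(i,None,fx=3.3,fy=3.3) for i in a])[:600])"
```

```text
19.625 [572.656 -74.243 122.773]
```

View pics/s67.png

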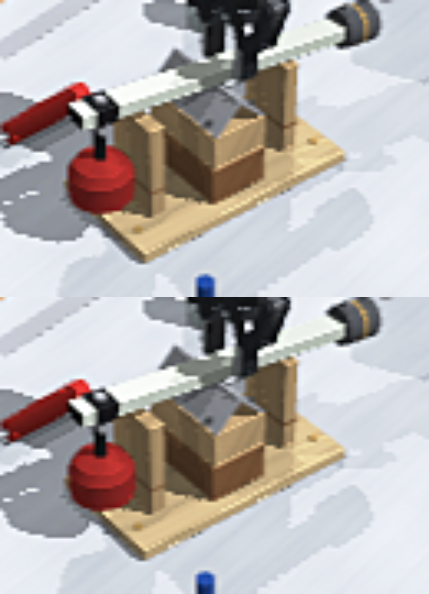

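View pics/w7.png

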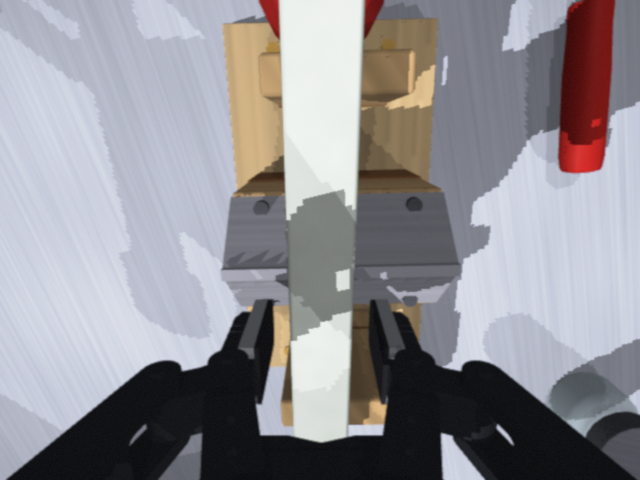

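The boom's ends haven't moved noticeably between 0.3 s and 1 s after release. I'll withdraw straight up and check the tilt properly.

```bash
python3 - <<'E'
from h import *
move_l([572.65,-74.25,225],None,speed=120); 
for k in range(2):
    C={n:snap(n,n+f'8{k}')[0] for n in('scene','side')}
    P={}
    for th in('lamp_head','counterweight'):
        r={n:spot_in(th,n) for n in C}
        print(th,{n:[(round(x['score'],2),np.round(x['extent'],1).tolist()) for x in r[n][:2]] for n in C})
        if all(r.values()): P[th]=tri(*[ray(C[n],r[n][0]['extent'][:2]) for n in C]);print(P[th])
    wait(.3)
print(get_obs()['t'])
# predicted tube end top corners for level / tilt +-2
E
python3 -c "
import cv2,numpy as np
a=cv2.imread('pics/side81.png')[190:290,240:380];b=cv2.imread('pics/scene81.png')[180:330,220:360]
cv2.imwrite('pics/s8z.png',cv2.resize(a,None,fx=5,fy=5));cv2.imwrite('pics/c8z.png',cv2.resize(b,None,fx=4,fy=4))"
```

```text
lamp_head {'scene': [(0.75, [301.4, 274.4, 19.0, 35.1])], 'side': [(0.63, [286.9, 251.2, 18.5, 27.0]), (0.51, [302.7, 334.1, 57.8, 57.5])]}
[605.624  60.489  69.25 ]
counterweight {'scene': [(0.7, [268.1, 197.8, 18.1, 15.5])], 'side': [(0.46, [363.2, 209.2, 18.1, 14.5])]}
[ 530.454 -222.938  106.005]
lamp_head {'scene': [(0.61, [300.7, 273.1, 22.4, 31.4])], 'side': [(0.71, [286.0, 251.1, 19.6, 27.5])]}
[606.988  61.818  72.099]
counterweight {'scene': [(0.55, [268.0, 198.8, 17.6, 17.3])], 'side': [(0.66, [364.0, 207.1, 16.3, 11.6])]}
[ 531.213 -226.72   106.261]
21.825
```

View pics/s8z.png

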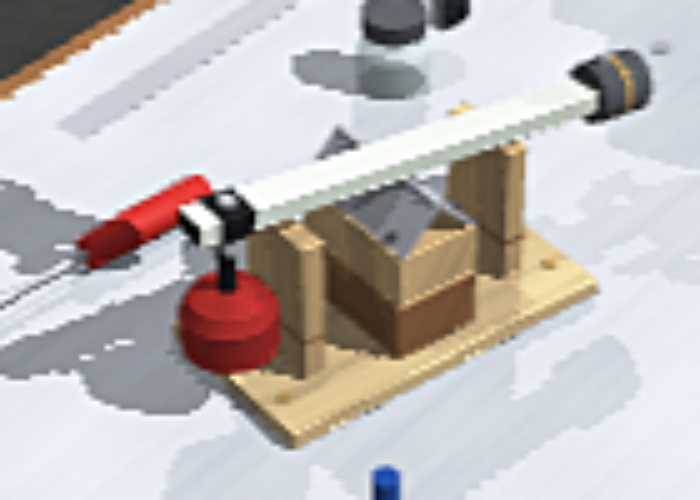

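View pics/c8z.png

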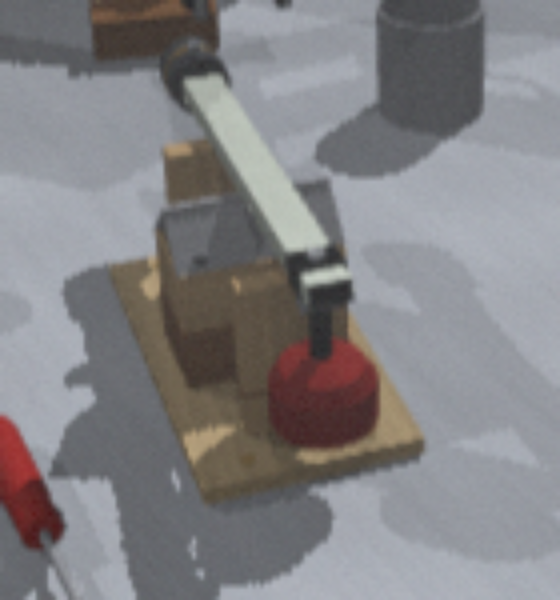

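```bash
cat >> h.py <<'E'
def overlay(f,n,yc,tilts,box,sc,out):
    """boom with edge contact at local y=yc; tilt>0 lamp down. draws underside/top centre-line corner points"""
    im=cv2.imread(f'pics/{f}.png')[box[1]:box[3],box[0]:box[2]]; im=cv2.resize(im,None,fx=sc,fy=sc)
    C=cam(n); bx=np.array([np.cos(np.radians(YAW)),np.sin(np.radians(YAW)),0])
    for tl,col in tilts:
        t=np.radians(tl); ax=b2*np.cos(t)+np.array([0,0,-np.sin(t)]); nn=b2*np.sin(t)+np.array([0,0,np.cos(t)])
        for sx in(-12.5,12.5):
            for h in (0,15):
                P=[E0+b2*(2.5*np.sign(tl))+ax*(y-yc)+nn*h+bx*sx for y in(-125,170)]
                p=((proj(C,P)-[box[0],box[1]]+.5)*sc).astype(int)
                cv2.line(im,tuple(map(int,p[0])),tuple(map(int,p[1])),col,1)
    cv2.imwrite(f'pics/{out}.png',im)
E
python3 - <<'E'
from h import *
T=[(-5,(255,0,0)),(0,(0,255,0)),(5,(0,0,255))]
overlay('side0','side',-35,T[1:],(240,190,380,290),5,'ov0')
overlay('side81','side',22,T[:2],(240,190,380,290),5,'ov1')
E
```

View pics/ov0.png

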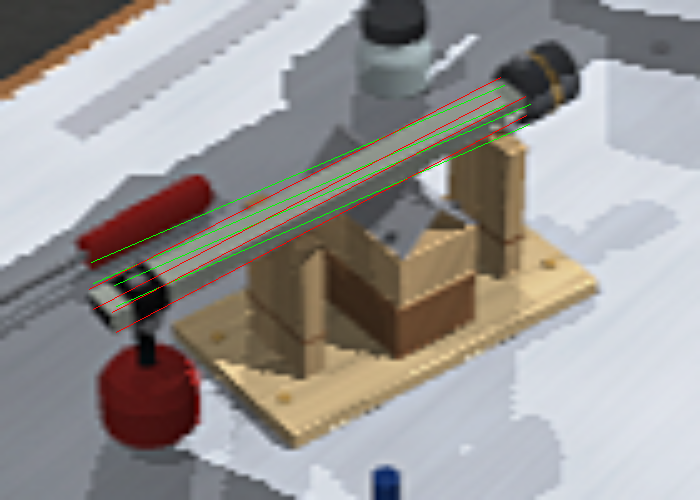

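View pics/ov1.png

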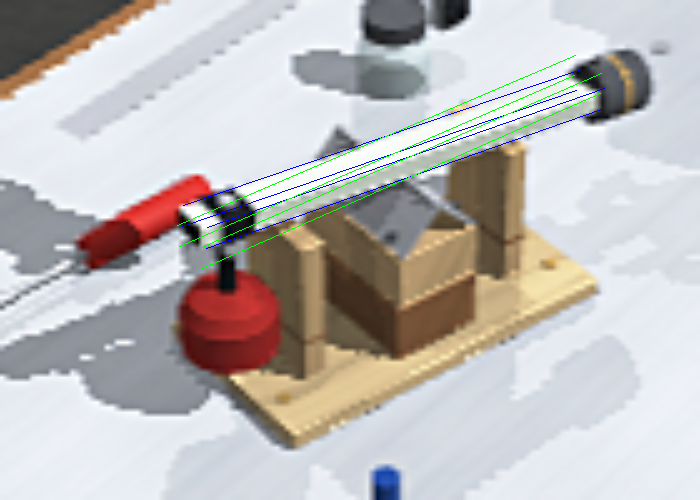

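The overlays settle it: at the start the tube matched the +5° red lines, and now it matches the −5° blue lines with the edge at about y = +22. It overshot slightly and rests on block_b. I'll fit the force data to estimate the balance point and re-measure the ridge from here.

```bash
python3 - <<'E'
from h import *
D=np.array([[4.27,-20,-1.82,-510],[9.96,-7.56,2.56,326],[12.03,4.8,4.84,839],[12.33,16.4,4.76,968],[9.06,16.85,4.8,893],[5.5,17.7,-2.39,-420],[6.17,17.7,-2.16,-404],[7.06,17.7,-2.75,-479],[0,0,0,-119],[0,0,0,-120]])
A=np.c_[-np.ones(len(D)),D[:,2],D[:,0]]; y=D[:,3]-D[:,0]*D[:,1]
x,*_=np.linalg.lstsq(A,y,rcond=None);print('P,h,delta',x,x[0]/7,'res',y-A@x)
x,*_=np.linalg.lstsq(A[:,:2],y,rcond=None);print('P,h',x,x[0]/7,'res',y-A[:,:2]@x)
C,im,o=snap('wrist','w9'); np.save('w9.npy',np.r_[o['tcp_pos'],o['ee_rot']]); print(o['tcp_pos'],o['ee_rot'],o['t'])
cv2.imwrite('pics/w9z.png',cv2.resize(im[180:300,230:430,::-1],None,fx=4,fy=5,interpolation=cv2.INTER_NEAREST))
E
```

```text
P,h,delta [120.859 178.916   2.959] 17.26553559702633 res [  9.249  34.656   0.56   -1.483 -24.411  14.841 -24.151 -11.978   1.859
   0.859]
P,h [103.264 181.53 ] 14.75198247491328 res [  9.049  39.844   5.913   4.967 -27.743  19.772 -17.839  -1.49  -15.736
 -16.736]
[572.649 -74.245 225.015] [-178.352   -0.001  -14.696] 21.825
```

View pics/w9z.png

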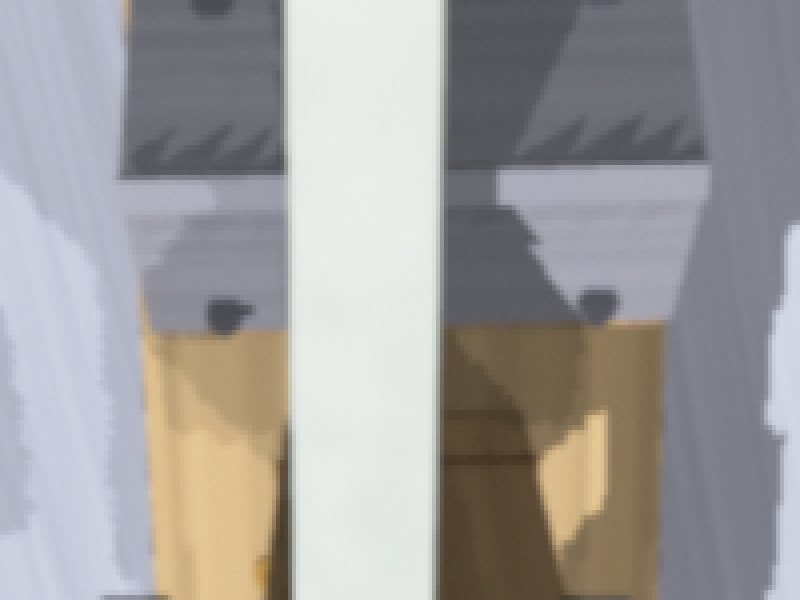

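View pics/w9.png

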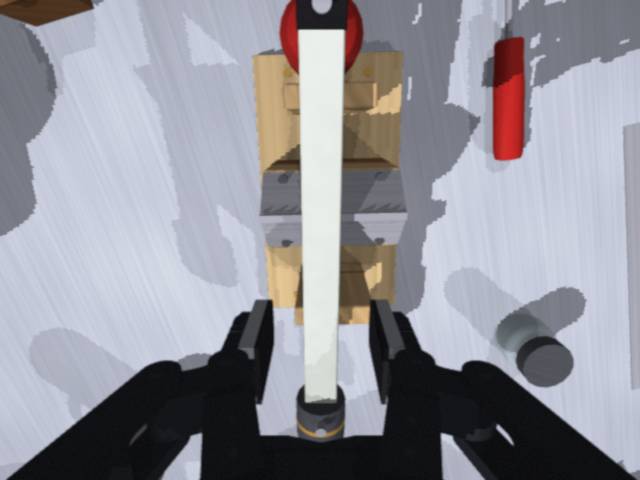

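```bash
python3 - <<'E'
from h import *
w=np.load('w9.npy');C=cam('wrist',{'tcp_pos':w[:3],'ee_rot':w[3:]})
L=onz(C,(260,219.1),120);R=onz(C,(407.3,216.7),120);k=(L+R)/2
print(L,R,np.linalg.norm(L-R),k,'dir',np.degrees(np.arctan2(*(R-L)[1::-1])))
im=cv2.imread('pics/w9.png').astype(int)
print([(c,[int(im[r,c].sum()) for r in range(394,412)]) for c in(315,321,328)])
print([int(im[r,320].sum()) for r in range(20,40)])
pts=[]
for r in list(range(60,200,5))+list(range(230,300,5)):
    row=im[r].sum(1); g=np.diff(row); 
    a=285+np.argmax(g[285:320])+.5; b=325+np.argmin(g[325:365])+.5; pts.append((r,a,b))
pts=np.array(pts);fa=np.polyfit(pts[:,0],pts[:,1],1);fb=np.polyfit(pts[:,0],pts[:,2],1)
t=np.radians(-5); n=b2*np.sin(t)+np.array([0,0,np.cos(t)]); P0=k-ky*2.5+15*n
def top(c,r):
    o,d=ray(C,(c,r)); return o+d*((P0-o)@n)/(d@n)
c1=top((np.polyval(fa,70)+np.polyval(fb,70))/2,70);c2=top((np.polyval(fa,290)+np.polyval(fb,290))/2,290)
d=c1-c2;print('yaw',np.degrees(np.arctan2(-d[0],d[1])), 'w',np.linalg.norm(top(np.polyval(fa,200),200)-top(np.polyval(fb,200),200)))
u=d/np.linalg.norm(d)
e=c1+u*(((P0-c1)@ky)/(u@ky)); print('edge pt top',e)
for r in(402,403,30): print(r,(top(320,r)-e)@u)
E
```

```text
[537.102 -47.278 120.   ] [633.922 -70.843 120.   ] 99.64620059856944 [585.512 -59.06  120.   ] dir -13.679420838367493
[(315, [631, 595, 572, 566, 566, 556, 508, 368, 261, 163, 99, 90, 86, 81, 90, 93, 91, 91]), (321, [647, 646, 624, 586, 543, 456, 335, 279, 252, 160, 107, 92, 98, 94, 92, 92, 89, 92]), (328, [637, 640, 636, 589, 425, 306, 281, 278, 253, 163, 108, 83, 90, 92, 99, 95, 91, 92])]
[100, 96, 89, 90, 99, 92, 92, 88, 149, 398, 658, 703, 708, 708, 708, 708, 709, 711, 708, 709]
yaw -14.737813242521069 w 24.677843190246776
edge pt top [576.032 -60.712 134.926]
402 -143.47690729370458
403 -144.489949816647
30 112.60583817260701
```

Ridge centre is reconfirmed at (585.5, −59.1). The ridge middle is now under boom y ≈ +21, so the balance point is around 17–18.5. Regripping directly over the ridge, levelling, and sliding back ~3 mm.

```bash
python3 - <<'E'
from h import *
bx=np.array([np.cos(np.radians(YAW)),np.sin(np.radians(YAW)),0])
p,a=pose(2.5,-5,40,off=-2.5); goto(p,a)
p,a=pose(2.5,-5,3,off=-2.5); move_l(p,a,speed=80); wait(.25)
z,_=ftn(40); np.save('zero.npy',z); print('zero',z)
def rep(l,n=25):
    wait(.08);m,sd=ftn(n); d=m[:6]-z[:6]; F=d[:3]@b2; M=d[3:]@bx*1000; print(l,d[:3],'Fb %.2f M %.0f Mc %.0f'%(F,M,M-180*F),m[6:],round(get_obs()['t'],2)); return d
grip(20,40); rep('grip')
p,a=pose(2.5,-2,3,off=-2.5); move_l(p,a,speed=15); rep('-2')
p,a=pose(2.5,0,2.8,off=-2.5); move_l(p,a,speed=15); rep('0')
E
```

```text
zero [  -0.024    0.069    0.001   -0.04     0.003    0.01   577.544  -57.491
  123.54  -175.001   -0.034  -14.702]
grip [-0.318 -0.313  1.515] Fb -0.38 M -46 Mc 23 [ 577.473  -57.506  123.432 -175.005   -0.02   -14.7  ] 24.02
-2 [-0.917 -1.481  3.269] Fb -1.67 M -185 Mc 115 [ 577.589  -57.464  123.395 -177.958   -0.029  -14.717] 24.56
0 [-1.38  -1.117  5.248] Fb -1.43 M -152 Mc 106 [ 577.666  -57.204  123.402 -179.973   -0.029  -14.714] 25.1
```

```bash
python3 - <<'E'
from h import *
D=np.array([[4.27,-20,-1.82,-510+42],[9.96,-7.56,2.56,326+42],[12.03,4.8,4.84,839+42],[12.33,16.4,4.76,968+42],[9.06,16.85,4.8,893+42],[5.5,17.7,-2.39,-420+56],[6.17,17.7,-2.16,-404+56],[7.06,17.7,-2.75,-479+56],[0,0,0,-77],[0,0,0,-78]])
y=D[:,3]-D[:,0]*D[:,1]
for A in (np.c_[-np.ones(len(D)),D[:,2],D[:,0]],np.c_[-np.ones(len(D)),D[:,2]]):
    x,*_=np.linalg.lstsq(A,y,rcond=None);print(x,x[0]/7,'res',y-A@x)
z=np.load('zero.npy'); z[3:6]=[0,0,.01]
bx=np.array([np.cos(np.radians(YAW)),np.sin(np.radians(YAW)),0])
def rep(l,n=30):
    wait(.08);m,sd=ftn(n); d=m[:6]-z[:6]; F=d[:3]@b2; M=d[3:]@bx*1000; print(l,d[:3],'Fb %.2f M %.0f Mc %.0f'%(F,M,M-180*F),m[6:],round(get_obs()['t'],2)); return d
p,a=pose(2.5,0,3.5,off=-2.5); q=p+b2*3; q[2]=p[2]; move_l(q,a,speed=15); rep('3')
q=p+b2*6.5; move_l(q,a,speed=15); rep('6.5')
E
```

```text
[ 79.429 176.545   3.958] 11.346963212835707 res [  1.24   31.349   0.591  -1.941 -21.509  18.253 -20.863 -10.977   2.429
   1.429]
[ 55.897 180.042] 7.985273259823733 res [  0.973  38.287   7.75    6.685 -25.965  24.847 -12.422   3.05  -21.103
 -22.103]
3 [-0.691 -4.731  2.166] Fb -4.75 M -774 Mc 81 [578.165 -54.536 123.413 179.978  -0.007 -14.703] 25.79
6.5 [-0.567 -1.91   1.801] Fb -1.99 M -344 Mc 15 [ 578.981  -50.354  123.387 -179.95     0.022  -14.704] 26.51
```

```bash
cat >> h.py <<'E'
bxv=np.array([np.cos(np.radians(YAW)),np.sin(np.radians(YAW)),0])
def rep(l,n=30):
    z=np.load('zero.npy'); z[3:6]=[0,0,.01]
    wait(.08);m,sd=ftn(n); d=m[:6]-z[:6]; F=d[:3]@b2; M=d[3:]@bxv*1000; pos=(m[6:9]-E0)@b2
    N=7+d[2]; Mc=M-180*F
    print(l,d[:3],'Fb %.2f M %.0f Mc %.0f'%(F,M,Mc),'g-e %.2f c-g %.2f c-e %.2f'%(pos,(-N*pos-Mc)/7,pos+(-N*pos-Mc)/7),m[6:],round(get_obs()['t'],2)); return d
E
python3 - <<'E'
from h import *
p,a=pose(2.5,0,3.5,off=-2.5); q=p+b2*8.5; q[2]=123.95; move_l(q,a,speed=15); rep('8.5')
q=p+b2*8; q[2]=124.0; move_l(q,a,speed=15); d=rep('8',40)
E
```

```text
8.5 [-0.286 -1.494 -1.91 ] Fb -1.52 M -228 Mc 45 g-e 8.69 c-g -12.75 c-e -4.06 [ 579.154  -48.628  123.422 -179.978    0.06   -14.705] 27.12
8 [ 0.299  0.716 -5.235] Fb 0.77 M 189 Mc 51 g-e 8.17 c-g -9.32 c-e -1.15 [578.979 -49.114 123.481 -53.987   0.065 -14.696] 27.79
```

```bash
python3 - <<'E'
from h import *
p,a=pose(2.5,0,3.5,off=-2.5); q=p+b2*9.2; q[2]=123.9; move_l(q,a,speed=15); rep('9.2',20)
q=p+b2*9.0; q[2]=123.85; move_l(q,a,speed=15); d=rep('9',30)
snap('side','s10')
overlay('s10','side',12,[(0,(0,255,0))],(240,190,380,290),5,'ov2')
E
```

```text
9.2 [-0.172 -0.105 -7.266] Fb -0.15 M 54 Mc 80 g-e 9.14 c-g -11.09 c-e -1.94 [579.439 -48.231 123.554 125.997   0.039 -14.703] 28.29
9 [ 0.127  0.015 -7.109] Fb 0.05 M 52 Mc 44 g-e 9.01 c-g -6.11 c-e 2.89 [579.691 -48.441 123.857 -59.999  -0.001 -14.7  ] 28.88
```

View pics/ov2.png

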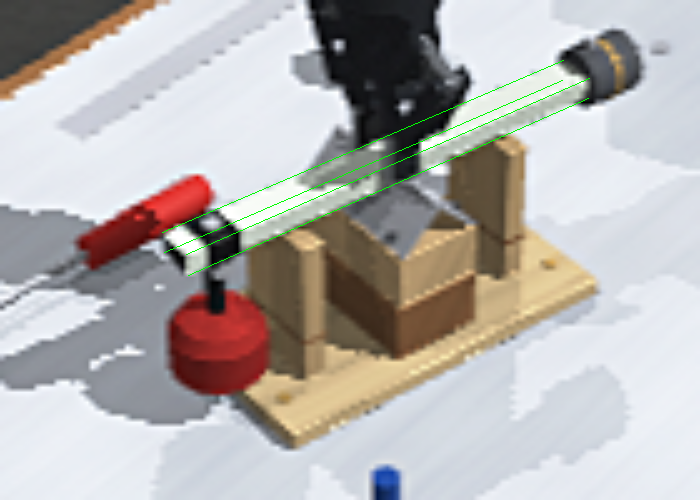

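In free hang (a fraction of a mm), the two moment readings agree: balance point ≈ y 13.5, while the ridge is under ≈ 12. The tube matches the level overlay. I'll lower to contact and nudge −1.5 mm.

```bash
python3 - <<'E'
from h import *
p,a=pose(2.5,0,3.5,off=-2.5); q=p+b2*9.0; q[2]=123.35; move_l(q,a,speed=15)
q=p+b2*7.3; q[2]=123.45; move_l(q,a,speed=15); d=rep('7.5',20)
q=p+b2*7.6; move_l([q[0],q[1],123.5],a,speed=15); d=rep('7.5',25)
E
```

```text
7.5 [-0.187 -0.178 -6.362] Fb -0.22 M -7 Mc 33 g-e 7.19 c-g -5.32 c-e 1.87 [579.27  -50.211 123.496 179.991  -0.005 -14.703] 29.69
7.5 [-0.028 -0.34  -6.638] Fb -0.34 M 31 Mc 91 g-e 7.66 c-g -13.43 c-e -5.77 [ 579.337  -49.741  123.492 -179.996    0.     -14.699] 30.23
```

```bash
python3 - <<'E'
from h import *
o=get_obs(); p,a=pose(2.5,0,3.5,off=-2.5); q=p+b2*7.6
move_l([q[0],q[1],123.1],a,speed=10); rep('low',12)
grip(24,20); grip(30); grip(45); wait(.2); snap('side','s11'); wait(.6); snap('side','s12'); snap('wrist','w12');print(get_obs()['t'])
for f in('s11','s12'): overlay(f,'side',13.5,[(0,(0,255,0))],(240,190,380,290),3,'o'+f)
cv2.imwrite('pics/os.png',np.vstack([cv2.imread('pics/os11.png'),cv2.imread('pics/os12.png')]))
E
```

```text
low [-1.373  0.259 -3.172] Fb -0.10 M 63 Mc 80 g-e 7.66 c-g -15.64 c-e -7.97 [ 579.364  -49.743  123.447 -179.995   -0.     -14.699] 30.67
32.3667
```

View pics/os.png

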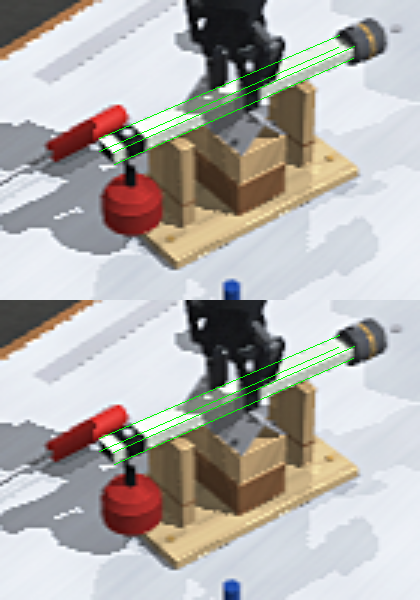

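The boom stays level through 0.8 s after release, matching the 0° overlay. Withdrawing and looking at the marker stand.

```bash
python3 - <<'E'
from h import *
o=get_obs(); p=o['tcp_pos'].copy(); p[2]=230; move_l(p,None,speed=120)
goto([410,200,330],[180,0,-15]); wait(.15)
C,im,o=snap('wrist','w13'); np.save('w13.npy',np.r_[o['tcp_pos'],o['ee_rot']])
for th in('marker','marker_red','marker_blue','holder'):
    print(th,[(round(x['score'],2),np.round(x['extent'],1).tolist()) for x in spot_in(th,'wrist')[:2]])
snap('side','s13');snap('scene','c13');print(get_obs()['t'])
overlay('s13','side',13.5,[(0,(0,255,0))],(240,190,380,290),5,'os13')
E
```

```text
marker [(0.94, [305.4, 176.7, 14.6, 31.3])]
marker_red [(0.83, [289.0, 121.0, 24.7, 20.2])]
marker_blue [(0.55, [317.3, 230.7, 11.8, 41.6]), (0.53, [621.1, 240.0, 30.0, 150.8])]
holder [(0.8, [302.3, 161.9, 88.6, 158.7])]
35.1167
```

View pics/w13.png

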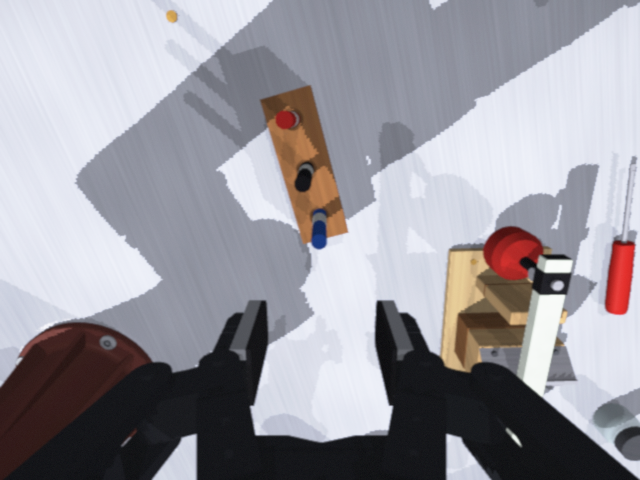

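View pics/os13.png

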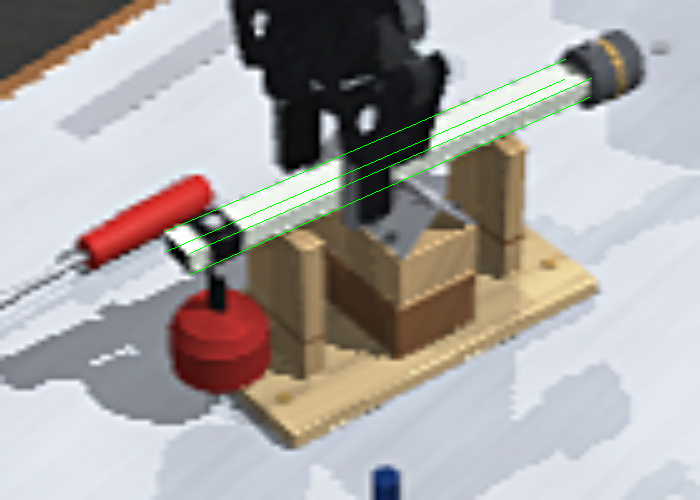

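```bash
python3 - <<'E'
from h import *
w=np.load('w13.npy');C=cam('wrist',{'tcp_pos':w[:3],'ee_rot':w[3:]})
im=cv2.imread('pics/w13.png')[80:250,240:360]
cv2.imwrite('pics/w13z.png',cv2.resize(im,None,fx=5,fy=3.5,interpolation=cv2.INTER_NEAREST))
E
```

```text
(no output)
```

View pics/w13z.png

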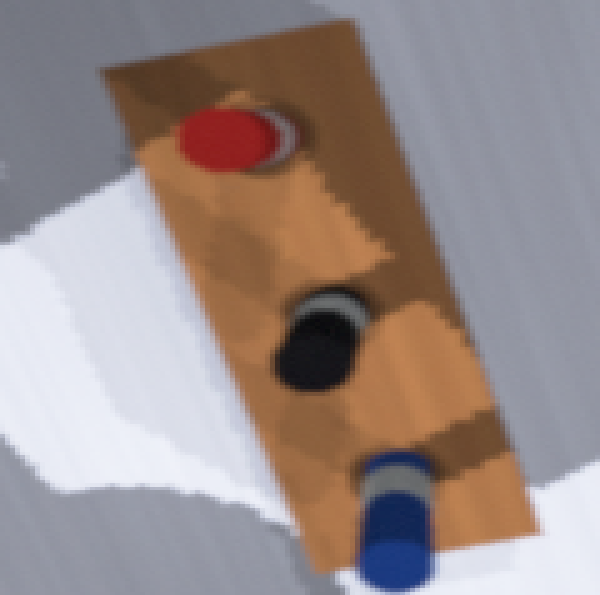

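```bash
python3 - <<'E'
from h import *
w=np.load('w13.npy');C=cam('wrist',{'tcp_pos':w[:3],'ee_rot':w[3:]})
c=[onz(C,uv,50) for uv in((261,100),(311,85.7),(348,232),(304.4,243.4))]
print(np.array(c),np.mean(c,0)); d=(c[0]+c[1]-c[2]-c[3]); print('yaw',np.degrees(np.arctan2(-d[0],d[1])),np.linalg.norm(d)/2,np.linalg.norm(c[0]-c[1]))
for n,uv in(('k',(302.6,183.7)),('r',(285.6,120)),('b',(319.4,241.4))): print(n,onz(C,uv,143))
X={n:tri(*[ray(cam(m),uv) for m,uv in v.items()]) for n,v in {'k':{'scene':(427,269),'side':(302,311)}}.items()};print(X)
E
```

```text
[[374.707 308.157  50.   ]
 [428.837 307.94   50.   ]
 [428.192 144.65   50.   ]
 [375.351 144.326  50.   ]] [401.772 226.268  50.   ]
yaw -0.0001890962422002844 163.5603562990782 54.130889012818066
k [401.227 226.738 143.   ]
r [402.141 281.192 143.   ]
b [401.549 171.829 143.   ]
{'k': array([401.527, 229.13 ,  98.104])}
```

```bash
python3 - <<'E'
from h import *
C=cam('wrist',{'tcp_pos':np.array([579.36,-49.75,123.1]),'ee_rot':[180,0,-14.7]})
im=cv2.imread('pics/w12.png').astype(int)
P=[]
for r in range(40,300,20):
    g=np.diff(im[r].sum(1)); a=270+np.argmax(g[270:310])+.5; b=335+np.argmin(g[335:380])+.5
    x=onz(C,((a+b)/2,r),135); P.append(x); print(r,a,b,x[:2],np.linalg.norm(onz(C,(a,r),135)-onz(C,(b,r),135)))
E
python3 - <<'E'
from h import *
goto([401.5,226.5,190],[180,0,0]); grip(50); move_l([401.5,226.5,86],None,speed=120); wait(.2)
snap('wrist','w14'); snap('scene','c14'); z,_=ftn(30); np.save('zero2.npy',z); print(z,get_obs()['t'])
E
```

```text
40 280.5 361.5 [605.41   49.538] 25.06020980645164
60 281.5 360.5 [603.988  44.096] 24.81052653342846
80 282.5 359.5 [602.523  38.486] 24.55318676431511
100 283.5 358.5 [601.012  32.702] 24.287832837521293
120 283.5 358.5 [599.453  26.735] 24.672004584543885
140 284.5 357.5 [597.844  20.577] 24.400030897358015
160 284.5 357.5 [596.183  14.217] 24.798585575372893
180 285.5 357.5 [594.633   7.602] 24.865026186069752
200 285.5 356.5 [592.692   0.853] 24.933716261848108
220 286.5 356.5 [591.029  -6.219] 25.00476018843474
240 287.5 354.5 [588.957 -13.446] 24.351386084286485
260 270.5 353.5 [583.768 -20.135] 30.703278427207326
280 290.5 342.5 [583.311 -28.351] 19.58410825428305
[  -0.047   -0.038   -0.228    0.002    0.004   -0.     401.692  226.58
   86.3   -179.988   -0.033    0.001] 37.5333
```

View pics/w14.png

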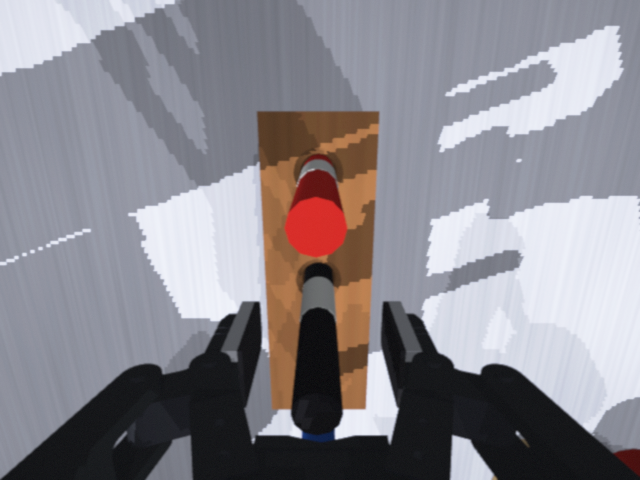

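The black marker is centred between the pads (columns ~300–340, fingers 258/383) and clear of the red one. Grip and lift.

```bash
python3 - <<'E'
from h import *
grip(8,25); wait(.1); print(get_obs()['grip_width'],get_obs()['tcp_pos'])
np.save('grasp.npy',get_obs()['tcp_pos'])
move_l([401.5,226.5,250],None,speed=140)
goto([577.4,-57.0,250],[180,0,0]); wait(.1)
o=get_obs(); print(o['t'],o['tcp_pos'],o['ee_rot'],o['grip_width'])
snap('side','s15');snap('scene','c15')
for n,f in(('side','s15'),('scene','c15')):
    im=cv2.imread(f'pics/{f}.png'); C=cam(n); T=o['tcp_pos']
    b=proj(C,[E0+[0,0,15]])[0]; nb=proj(C,[T-[0,0,78]])[0]; x0,y0=int(b[0])-50,int(b[1])-60
    cr=cv2.resize(im[y0:y0+100,x0:x0+100],None,fx=5,fy=5,interpolation=cv2.INTER_NEAREST)
    for q,col in((b,(0,255,0)),(nb,(0,0,255))):
        u=((q-[x0,y0]+.5)*5).astype(int); cv2.circle(cr,tuple(map(int,u)),3,col,-1)
    cv2.imwrite(f'pics/{f}z.png',cr)
a=cv2.imread('pics/s15z.png');b=cv2.imread('pics/c15z.png');cv2.imwrite('pics/sc15.png',cv2.resize(np.hstack([a,b]),None,fx=.8,fy=.8))
E
```

```text
14.583635554958185 [401.469 226.502  86.008]
40.725 [577.074 -55.434 250.046] [-179.973    0.006    0.114] 14.411147027888866
```

View pics/sc15.png

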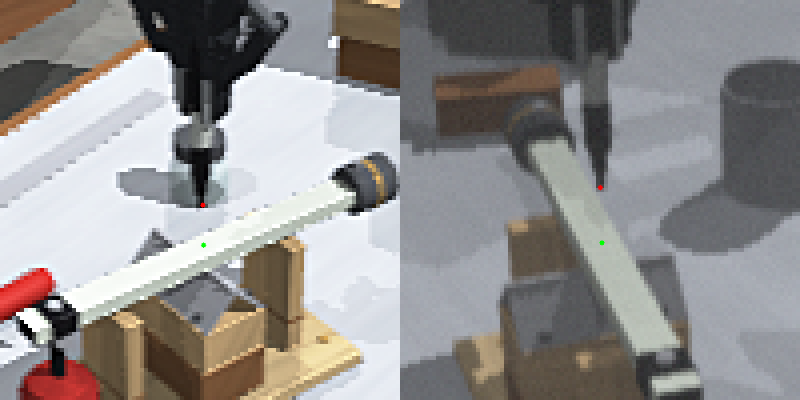

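The nib tip lies on the predicted point in both views, and the boom is still level. Descending for a light dot with force watch.

```bash
python3 - <<'E'
from h import *
x,y=577.4,-57.0
move_l([x,y,216],None,speed=60); wait(.35)
z,_=ftn(30); print('z',z[:3],z[6:9],get_obs()['t'])
h=215.0
while h>210.5:
    move_l([x,y,h],None,speed=12); m,_=ft(12,.01); f=m[2]-z[2]
    print(round(h,2),round(f,2),m[6:9])
    if f>.9: break
    h-=.4 if h<214 else .6
m,_=ft(12,.01); print('hold',m[:3]-z[:3],m[6:9],get_obs()['t'])
snap('side','s16')
move_l([x,y,225],None,speed=50); move_l([x,y,255],None,speed=120); snap('side','s17');snap('wrist','w17');print(get_obs()['t'])
a=[cv2.resize(cv2.imread(f'pics/{f}.png')[190:290,250:370],None,fx=5,fy=3,interpolation=cv2.INTER_NEAREST) for f in('s16','s17')]
cv2.imwrite('pics/s1617.png',np.vstack(a))
E
```

```text
z [-0.012  0.182 -0.154] [577.494 -57.024 216.197] 42.1417
215.0 0.04 [577.326 -56.981 214.877]
214.4 -0.13 [577.39  -56.994 214.375]
213.8 -0.3 [577.367 -56.991 213.758]
213.4 -0.29 [577.39  -56.999 213.379]
213.0 0.16 [577.443 -57.004 213.037]
212.6 1.67 [577.534 -57.021 212.951]
hold [-0.687 -0.106  2.143] [577.529 -57.023 212.932] 44.3417
45.2917
```

View pics/s1617.png

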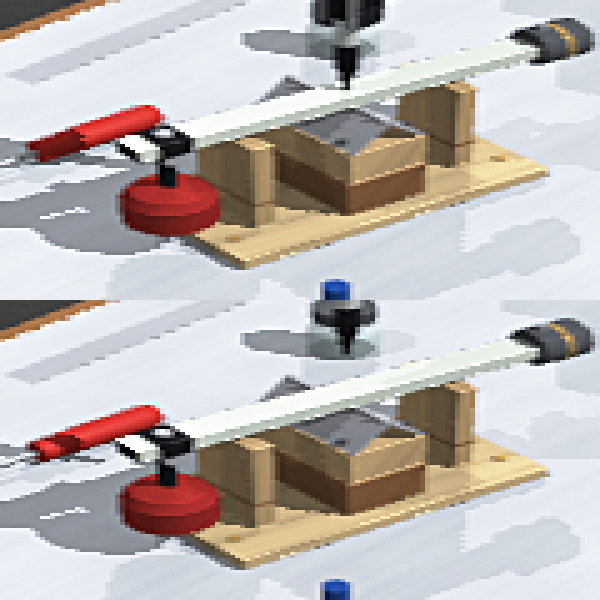

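View pics/w17.png

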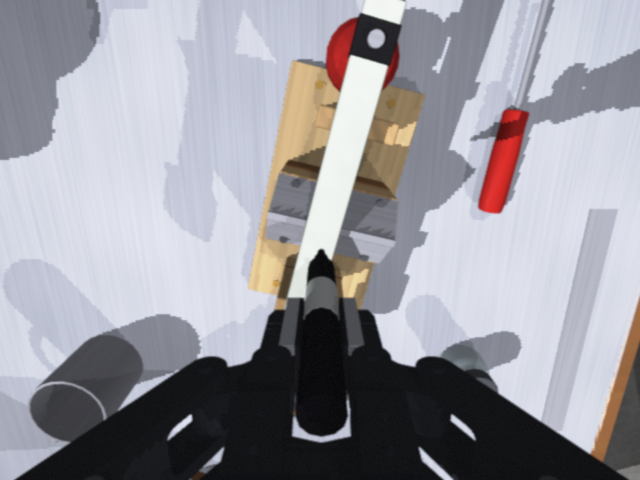

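```bash
python3 - <<'E'
from h import *
C=cam('wrist',{'tcp_pos':np.array([577.4,-57,255]),'ee_rot':[180,0,0]})
u=proj(C,[[577.5,-57,135]])[0]; print(u)
im=cv2.imread('pics/w17.png'); x,y=map(int,u)
cv2.imwrite('pics/w17z.png',cv2.resize(im[y-50:y+50,x-50:x+50],None,fx=6,fy=6,interpolation=cv2.INTER_NEAREST))
E
```

```text
[321.182 232.735]
```

View pics/w17z.png

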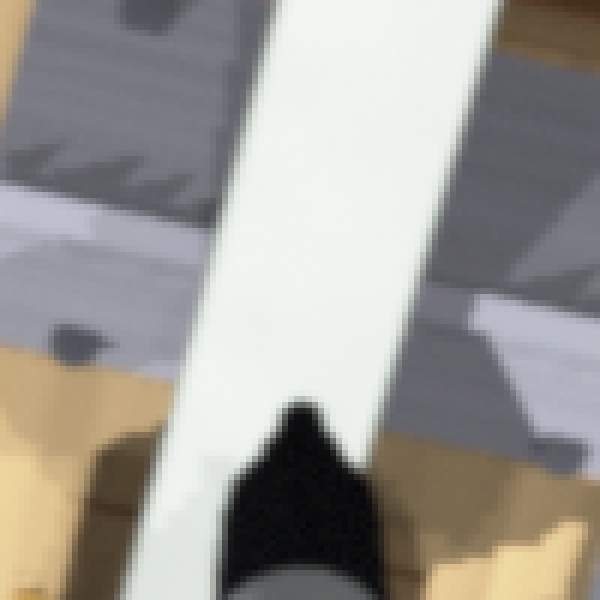

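No dot shows at (321,233) in the wrist picture, though contact was clear: ~2 N, with the arm stopped at exactly the predicted boom-top height (nib z = 135). The renderer may not draw marks. Returning the marker now.

```bash
python3 - <<'E'
from h import *
g=np.load('grasp.npy')
goto([401.5,226.5,250],[180,0,0]); move_l([401.5,226.5,150],None,speed=120); wait(.25)
z,_=ftn(15); print(z[6:9],get_obs()['t'])
for h in(125,105,90,86.6):
    move_l([401.5,226.5,h],None,speed=60); m,_=ft(8,.01); print(h,m[:3]-z[:3],m[6:9])
snap('scene','c18'); snap('wrist','w18'); print(get_obs()['t'])
cv2.imwrite('pics/c18z.png',cv2.resize(cv2.imread('pics/c18.png')[200:350,220:480],None,fx=3,fy=3))
E
```

```text
[401.893 226.687 150.626] 47.9083
125 [ 0.355 -0.605  0.04 ] [401.379 226.447 124.693]
105 [ 0.096 -0.339  0.227] [401.23  226.407 104.6  ]
90 [ 0.074 -0.023  0.23 ] [401.357 226.427  89.575]
86.6 [-0.123  0.109  0.055] [401.592 226.522  86.572]
49.975
```

View pics/c18z.png

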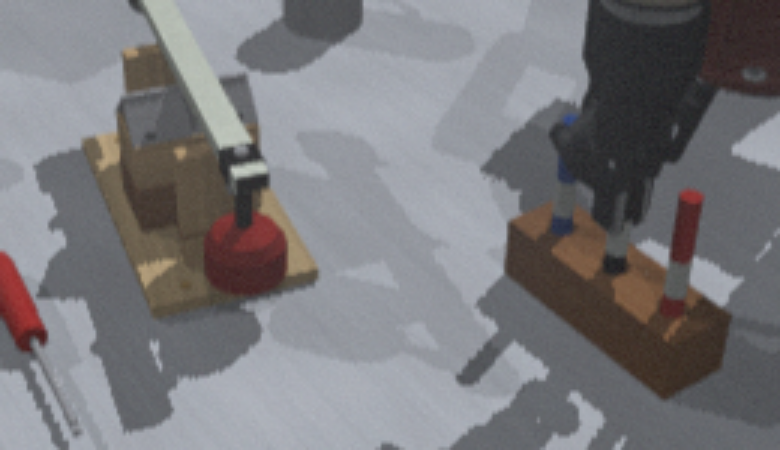

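The marker is in the middle hole, matching its neighbours. Release, withdraw, and do the final checks, including a closer look for the dot.

```bash
python3 - <<'E'
from h import *
move_l([401.5,226.5,86.1],None,speed=20)
grip(50); move_l([401.5,226.5,200],None,speed=130)
goto([577,-95,250],[180,0,-15]); wait(.3)
C,im,o=snap('wrist','w19'); snap('side','s19'); snap('scene','c19'); print(o['t'],o['tcp_pos'],get_obs()['t'])
u=proj(C,[[577.5,-57,135]])[0]; print(u); x,y=map(int,u)
a=cv2.resize(cv2.imread('pics/w19.png')[y-50:y+50,x-60:x+60],None,fx=5,fy=5,interpolation=cv2.INTER_NEAREST); cv2.imwrite('pics/w19z.png',a)
overlay('s19','side',13.5,[(0,(0,255,0))],(240,190,380,360),4,'os19')
for th in('marker','marker_red','marker_blue'): print(th,[(round(x['score'],2),np.round(x['extent'],1).tolist()) for x in spot_in(th,'side')[:1]])
E
```

```text
53.3667 [576.927 -94.042 250.024] 53.5167
[307.752 184.505]
marker [(0.66, [301.6, 311.3, 13.1, 33.2])]
marker_red [(0.56, [287.1, 325.7, 5.8, 33.2])]
marker_blue [(0.7, [316.6, 299.1, 7.1, 30.4])]
```

View pics/w19z.png

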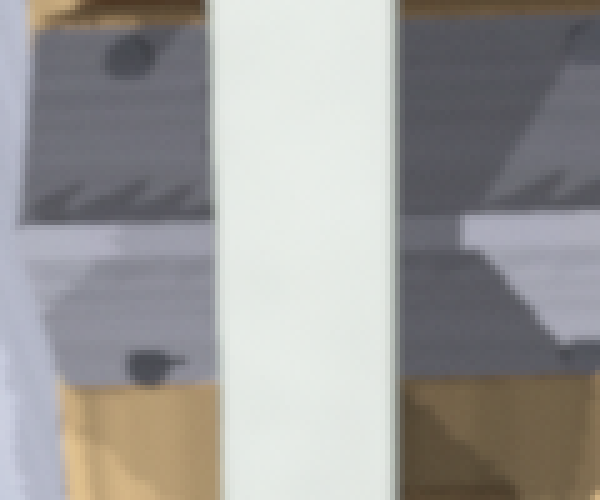

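View pics/os19.png

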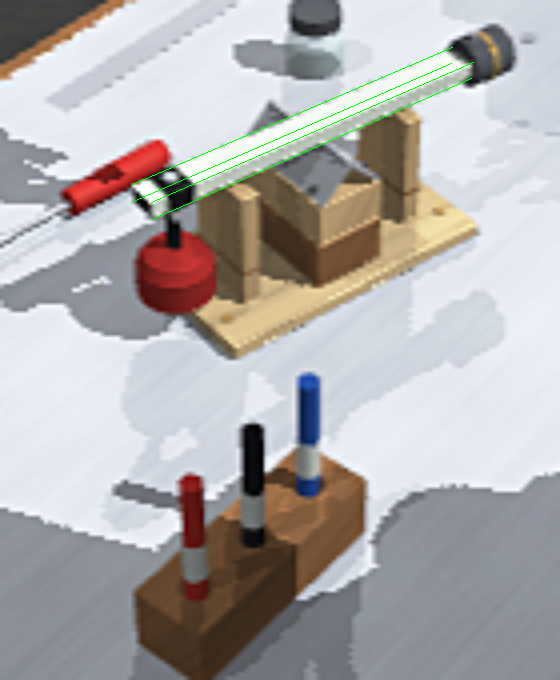

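View pics/c19.png

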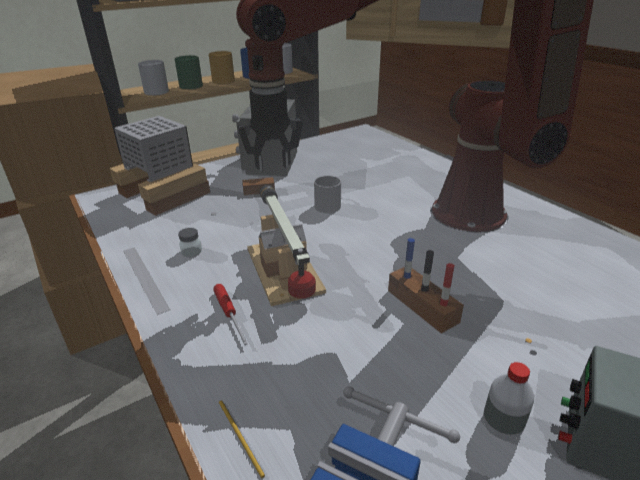

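```bash
python3 - <<'E'
from station import *
sign_off()
E
```

```text
the job is handed in; nothing more can be done
```

I balanced the boom, pressed the dot and put the marker back, then handed the job in at about 54 s. However, no camera picture shows the dot.

- **Balance:** The first try slid about 56 mm and overshot, so the boom tipped onto block_b. I regripped over the edge, levelled it and slid it back about 7.5 mm, leaving the edge under about y = +13.5. It has stayed level and clear of both blocks since I let go; the last side picture matches the 0° model.
- **Dot:** I pressed once with about 2 N at (577.5, −57.0), on the boom's centre line above the middle of the edge. The arm stopped where the nib should meet the boom's top (z = 135), and the boom stayed level. I judged the contact from force and height alone, and did not press again.
- **Marker:** It is back nib down in the middle hole, level with its neighbours, and the gripper is clear of everything.
- **Sliding was not as gentle as asked:** The boom was held a fraction of a millimetre off the edge, briefly, twice while I read its weight. At worst it bore on the edge with about 12 N, including its own roughly 7 N weight.
- **Force readings:** The moment readings shifted with tool tilt, which caused the overshoot. Readings taken while the boom touched the edge scattered by several millimetres, so I set the final position from the readings with the boom just off the edge.

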